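# Start up the pump starter box on the shop counter

### The arm

A 6-joint arm with a two-finger parallel gripper is mounted at the origin on the work surface. World frame = base frame: x ahead of the robot, y to its left, z up, the work surface at z = 0. Lengths are in m, angles in rad, forces in N, time in s.
With the tool pointing down it reaches from about 0.35 to 0.775 m from the base axis. Payload 5.5 kg.
Tool frame: the origin (TCP) lies midway between the tips of the shut fingers; the grasp point (between the pads) lies 19 mm behind it; z points along the fingers, y is the direction in which the jaws open and shut (so a half turn about z gives the same grasp; the last joint's range is limited). The gripper opens to 85 mm and grips with 20 to 120 N. Pads are 22 mm wide; open, the fingers measure 114 mm over their backs; the gripper's body (76 mm by 85 mm) begins 54 mm behind the grasp point. The pads swing forward as they close: fully open they stand 13 mm farther back than shut.
Start: joints at [-1.457, 0.313, 0.046, 1.304, 0, 1.431], TCP at [0.144, -0.557, 0.231] pointing down, gripper open.
Joint ranges: [-2.76, 2.76], [-0.86, 1.69], [-1.03, 1.26], [-2.2, 2.34], [-1.47, 1.5], [-3.14, 3.14]. Speed limits (rad/s): [2.57, 2.57, 3.14, 3.14, 3.14, 3.14].

### API

Orientations are given as a unit quaternion [w, x, y, z].
In Python, from workcell import env gives the robot as it stands.
- The arm moves only by the shell command python3 -m creep 'ROWS' [OPENING] [FORCE]. ROWS is JSON, a list of rows, each a list of 6 numbers: the shift along the tool's x, y, z in m, then the turn, a rotation vector about the tool's x, y, z in degrees. A call has exactly 8 rows; each row is the pose to reach, as a shift and turn from the pose commanded when the call began, along the tool's axes at that moment; what a row does not reach only later rows make up. A row lasts 1/10 s, in which the tool goes at most 50 mm and 8.59 degrees, less where a joint would pass 70% of its speed; a pose out of reach is approached as far as the arm can. A call with a gripper value outside its range is refused whole. OPENING is the finger opening in m, from 0 to 0.0854, set as the call begins (- or left out, the last holds). The fingers move at their own pace and stop on an object; FORCE is the grip in N (left out, the last holds). Time passes only in rows, so rows that repeat a pose let the fingers close, or fill a call up. It gives the time, the measured TCP pose, the force and the opening at its end, in the units of the state.
- env.get_state(): the state, without advancing time (a new reading comes with each control period).
- env.read_camera(name): name is "scene" or "top" or "wrist"; returns (picture, depth): 420x560x3 uint8, blue, green, red; 420x560 float32, m along the optical axis (not along the pixel's ray), 0 where there is no reading.
- env.camera_params(name): a dict with "fx", "fy", "cx", "cy" (pixels), "k1" (the pictures are not rectified: a ray, as slopes to the right and down, at radius r is drawn at 1 + k1 r^2 times it, then the intrinsics apply), "position" and "orientation" of the camera in the world. Camera axes: x right, y up, looking along -z (the intrinsics and any distortion apply to the point x, -y, -z); pixel columns grow to the right and rows downward; lengths in m; the calibration is good to about 2 mm. A picture is of the moment at which its call begins: read the wrist's pose just before it. camera_params takes no time and is no camera call; for the wrist camera it gives the pose at the moment of the call.
- env.hand_in(): hands the job in, once; it reports no verdict.
The state is a dict: "clock": time; "joint_pos": joint angles; "qvel": joint speeds; "tau": joint torques, N m; "tcp_pos": TCP position; "orientation": TCP orientation; "wrist_force": force on the tool from outside, world axes, zero at the start; "ft_torque": the same for the moment, N m; "finger_gap": finger opening in m.
Only numpy, scipy, OpenCV 4.12 (cv2) and the standard library are available. Lean on these libraries where they do the work, as an engineer would, in place of code of your own. Each camera call takes 0.05 s, during which the arm holds its last target. There are 200 camera calls.

### The job

Try out the pump starter box lying on the counter: push the raised end of the blue rocker fully down to switch it on, then do the same with the yellow rocker, and then press the green start button fully down and finish with your fingertips still holding it down. Leave the white rocker and the red button unpressed, and leave everything loose on the box and the counter where it is: nothing is to be picked up.

Things in the scene. Friction and masses are not known exactly. Their poses are not given: they have to be found in the camera images.
- box: Grey pump starter box lying on its back, firmly fixed: 260 (x) x 300 (y) x 60 mm high, white top plate. Origin at the centre of its underside on the counter; its x axis points away from the robot (turned up to 0.3 rad), z up. On top, in the box's frame: three rocker switches side by side at x = 50 mm (pivots), y = -90, 0 and 90 mm, in any colour order; green and red push buttons at x = -70 mm, y = -85 and 85 mm, either way round.
- blue (a joint): Blue rocker switch (mains), to be switched on first. 0 = off as found: the half on the box's -x side stands up, sloping, and the half on the +x side is level. 0.32 rad = fully on: the -x half is pushed down level. Turns about the box's y axis; friction only (about 3.5 N at the press point), so it stays wherever it is left. Found at 0 to 0.03.
- blue_press (a point): Point on the top face of the raised (-x) half of the blue rocker, mid-width, 22 mm from the pivot; this half is 36 mm long (along x) and 42 mm wide with a thin cross-stripe near its end. It moves with the rocker: about 7 mm above the pivot line when off; fully on it lies level, 78 mm above the counter (18 mm above the box's top).
- yellow (a joint): Yellow rocker switch (control), to be switched on second. 0 = off as found: the half on the box's -x side stands up, sloping, and the half on the +x side is level. 0.32 rad = fully on: the -x half is pushed down level. Turns about the box's y axis; friction only (about 3.5 N at the press point), so it stays wherever it is left. Found at 0 to 0.03.
- yellow_press (a point): Point on the top face of the raised (-x) half of the yellow rocker, mid-width, 22 mm from the pivot; this half is 36 mm long (along x) and 42 mm wide with a thin cross-stripe near its end. It moves with the rocker: about 7 mm above the pivot line when off; fully on it lies level, 78 mm above the counter (18 mm above the box's top).
- white (a joint): White rocker switch (spare), to be left alone. 0 = off as found: the half on the box's -x side stands up, sloping, and the half on the +x side is level. 0.32 rad = fully on: the -x half is pushed down level. Turns about the box's y axis; friction only (about 3.5 N at the press point), so it stays wherever it is left. Found at 0 to 0.03.
- white_press (a point): Point on the top face of the raised (-x) half of the white rocker, mid-width, 22 mm from the pivot; this half is 36 mm long (along x) and 42 mm wide with a thin cross-stripe near its end. It moves with the rocker: about 7 mm above the pivot line when off; fully on it lies level, 78 mm above the counter (18 mm above the box's top).
- green (a joint): Green start button's travel: 0 released, 0.008 m fully down. It springs back when let go; about 2 N starts it moving and 6 N takes it fully down.
- green_top (a point): Centre of the top of the round green push button, 36 mm across, standing 20 mm above the box's top when released; it is pressed straight down.
- red (a joint): Red stop button's travel, to be left alone: 0 released, 0.008 m fully down, a spring like the green one's.
- red_top (a point): Centre of the top of the round red push button, 36 mm across, standing 20 mm above the box's top when released; it is pressed straight down.
- elbow_mid (a point): Centre (half-way up) of a loose bystander: grey plastic pipe elbow, 43 x 43 x 26 mm, lying flat on the starter box between the two buttons.
- nipple_mid (a point): Centre (half-way up) of a loose bystander: small brass pipe nipple, 24 mm across, 28 mm tall, upright on the starter box beyond the rockers.
- coupling_mid (a point): Centre (half-way up) of a loose bystander: grey plastic pipe coupling, 52 mm across, 50 mm tall, upright on the counter on the +y side of the box.
- tin_mid (a point): Centre (half-way up) of a loose bystander: round tin with green label, 64 mm across, 85 mm tall, upright on the counter on the +y side of the box.
- phone_mid (a point): Centre (half-way up) of a loose bystander: black phone with a blue-grey screen, 150 x 73 x 10 mm, flat on the counter on the -y side of the box.
- tape_mid (a point): Centre (half-way up) of a loose bystander: yellow tape measure in its case, 65 x 35 x 62 mm, on the counter on the -y side of the box.

How it is judged:
On the way, in this order (a step that is already met when the one before it is completed fails the run):
1. the blue rocker is switched on (value of joint blue above 0.26 rad), for 0.1 s.
2. then the yellow rocker is switched on (value of joint yellow above 0.26 rad), for 0.1 s.
3. then the green button is pressed and held down (value of joint each of blue, yellow above 0.26 rad and value of joint green above 0.005 m), for 0.2 s.
At the end, for the whole second after the job is handed in: Blue and yellow rockers are on (each turned past 0.26 of 0.32 rad), the green button is held down by the fingers (more than 5 of its 8 mm, over 1 N), the white rocker (under 0.1 rad) and the red button (under 3 mm) are off, and every loose thing is within 30 mm of where it was (all of step 3 and contact force between the fingers and green above 1 N and value of joint white below 0.1 rad and value of joint red below 0.003 m and distance of each of elbow_mid, nipple_mid, coupling_mid, tin_mid, phone_mid, tape_mid from where it was at the start of the episode below 0.03 m); the arm keeps its last pose, push and grip.
It fails at once if the yellow rocker is switched before the blue one is on (value of joint yellow above 0.16 rad and value of joint blue below 0.2 rad).
It fails at once if the green button is pressed before both rockers are on (value of joint green above 0.004 m and value of joint any of blue, yellow below 0.2 rad).
It fails at once if the white rocker is pushed (value of joint white above 0.1 rad).
It fails at once if the red button is pressed (value of joint red above 0.003 m).
It fails at once if a loose bystander is pushed aside, lifted or carried (more than 30 mm) (distance of any of elbow_mid, nipple_mid, coupling_mid, tin_mid, phone_mid, tape_mid from where it was at the start of the episode above 0.03 m).
It also fails if it takes over 40 s, if anything falls off the work surface, if the arm or the gripper's body presses on something with over 40 N, if the wrist force passes 120 N, or if a joint passes its speed limit or range.

## Working session

There is one attempt and no reset: what is moved stays moved. The work goes in short steps, Python scripts to look and compute and a shell command to move; the robot and the scene stay as the last step left them, time stands still between calls to the robot, and variables do not carry over. Pictures are saved under pics/ and viewed, about 8 in all and at most 12, crops included, and the job is handed in when it is done.

```bash
mkdir -p pics
cat > h.py <<'E'
import numpy as np, cv2
from workcell import env
from scipy.spatial.transform import Rotation as R
def rot(q): return R.from_quat([q[1],q[2],q[3],q[0]])
def world(u,v,d,p):
    K=np.array([[p['fx'],0,p['cx']],[0,p['fy'],p['cy']],[0,0,1.]])
    n=cv2.undistortPoints(np.array([[[u,v]]],float),K,np.array([p['k1'],0,0,0.]))[0,0]
    return rot(p['orientation']).apply([n[0]*d,-n[1]*d,-d])+p['position']
def cloud(name):
    p=env.camera_params(name); im,d=env.read_camera(name)
    K=np.array([[p['fx'],0,p['cx']],[0,p['fy'],p['cy']],[0,0,1.]])
    v,u=np.mgrid[:420,:560]
    n=cv2.undistortPoints(np.stack([u,v],-1).reshape(-1,1,2).astype(float),K,np.array([p['k1'],0,0,0.])).reshape(420,560,2)
    c=np.stack([n[...,0]*d,-n[...,1]*d,-d],-1)
    return im,d,rot(p['orientation']).apply(c.reshape(-1,3)).reshape(420,560,3)+p['position']
E
python3 - <<'E'
from h import *
s=env.get_state(); print({k:np.round(v,3) for k,v in s.items()})
for n in('top','scene'):
    im,d,P=cloud(n); np.savez(n,im=im,d=d,P=P); cv2.imwrite(f'pics/{n}0.png',im); print(n,env.camera_params(n))
E
```

```text
{'clock': np.float64(0.0), 'joint_pos': array([-1.457,  0.314,  0.045,  1.304, -0.   ,  1.431]), 'qvel': array([ 0.003, -0.   ,  0.001, -0.   , -0.   ,  0.002]), 'tau': array([ 1.0000e-03, -4.8063e+01,  2.9853e+01,  1.9000e-02, -0.0000e+00,
        0.0000e+00]), 'tcp_pos': array([ 0.144, -0.556,  0.23 ]), 'orientation': array([-0.001,  0.992,  0.127,  0.   ]), 'wrist_force': array([ 0.411, -0.126, -0.545]), 'ft_torque': array([-0.019, -0.031, -0.048]), 'finger_gap': np.float64(0.085)}
top {'fx': 492.4635603899663, 'fy': 492.4635603899663, 'cx': 283.6129020061796, 'cy': 213.94045611089885, 'k1': -0.11892229354816837, 'position': array([0.43658772, 0.04470391, 1.02899214]), 'orientation': array([ 0.70955374,  0.05379082, -0.06522777, -0.69956084])}
scene {'fx': 508.7913497236117, 'fy': 508.7913497236117, 'cx': 285.0944567755155, 'cy': 216.22407853486902, 'k1': -0.1268410917489263, 'position': array([1.31827693, 0.0621886 , 0.7812726 ]), 'orientation': array([0.64154159, 0.27478833, 0.28186733, 0.65838178])}
```

View pics/top0.png

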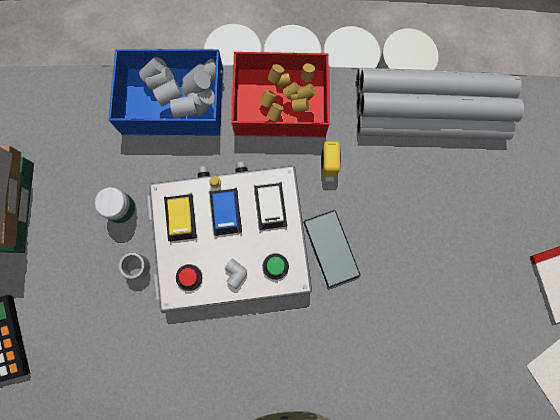

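Top view (up is +x, left is +y): yellow rocker at (179,216), blue (225,212), white (270,205), red button (188,277), green (275,265), elbow (235,273), nipple (214,181). Next I'll fit the box pose from these.

```bash
cat > fit.py <<'E'
from h import *
from scipy.optimize import least_squares
z=np.load('top.npz'); im,P=z['im'],z['P']; hsv=cv2.cvtColor(im,cv2.COLOR_BGR2HSV)
def seg(c,w,lo,hi):
    m=np.zeros((420,560),bool); u,v=c; m[v-w:v+w,u-w:u+w]=1
    m&=cv2.inRange(hsv,lo,hi)>0; m&=z['d']>0
    n,l,s,_=cv2.connectedComponentsWithStats(m.astype(np.uint8)); m=l==1+np.argmax(s[1:,4]); q=P[m]
    (r,_)=np.median(q,0),0; return m,(q.min(0)+q.max(0))/2,q.mean(0),np.ptp(q,axis=0)
obs={}
for n,c,w,lo,hi in[('yellow',(179,216),28,(20,120,80),(35,255,255)),('blue',(225,212),25,(100,120,60),(125,255,255)),
  ('red',(188,277),18,(0,150,60),(8,255,255)),('green',(275,265),18,(55,100,40),(90,255,255))]:
    m,mid,mean,pt=seg(c,w,lo,hi); print(n,m.sum(),mid.round(4),mean.round(4),pt.round(4),np.percentile(P[m][:,2],[5,50,95]).round(4)); obs[n]=mean
M={'yellow':(50,90),'blue':(50,0),'red':(-70,85),'green':(-70,-85)}
f=lambda p:np.concatenate([p[:2]+[np.cos(p[2])*a*1e-3-np.sin(p[2])*b*1e-3,np.sin(p[2])*a*1e-3+np.cos(p[2])*b*1e-3]-obs[k][:2] for k,(a,b) in M.items()])
r=least_squares(f,[.4,.1,0]); print('box',r.x,'res mm',(r.fun*1e3).round(1))
p=r.x
for n,a,b in[('blue',28,0),('yellow',28,90),('green',-70,-85),('white',28,-90)]:
    print(n+'_press',(p[:2]+np.array([np.cos(p[2])*a-np.sin(p[2])*b,np.sin(p[2])*a+np.cos(p[2])*b])*1e-3).round(4))
T=rot(env.get_state()['orientation']); print(T.as_matrix().round(3)); print('plate z',np.median(P[250:256,200:220,2]))
E
python3 fit.py
```

```text
yellow 749 [0.593  0.2363 0.0783] [0.5942 0.2357 0.0797] [0.0774 0.0539 0.0266] [0.0718 0.0793 0.0872]
blue 748 [0.6053 0.1476 0.08  ] [0.6063 0.1468 0.08  ] [0.0767 0.0515 0.0265] [0.0746 0.0793 0.0871]
red 271 [0.4736 0.2134 0.0789] [0.4734 0.2129 0.0833] [0.033  0.035  0.0181] [0.0808 0.0835 0.0864]
green 281 [0.4976 0.0455 0.0792] [0.4968 0.0451 0.083 ] [0.0363 0.0348 0.0201] [0.0761 0.0835 0.0867]
box [0.5556586  0.13918623 0.13763074] res mm [-1.3 -0.5 -1.1 -0.7  1.3  0.9  1.2  0.3]
blue_press [0.5834 0.143 ]
yellow_press [0.571  0.2322]
green_press [0.498  0.0454]
white_press [0.5957 0.0539]
[[ 0.968  0.251 -0.   ]
 [ 0.251 -0.968  0.002]
 [ 0.    -0.002 -1.   ]]
plate z 0.06053114317377439
```

View pics/scene0.png

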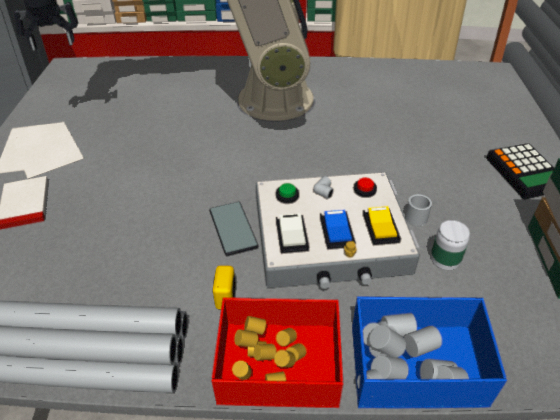

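```bash
python3 -m creep '[[0.03,-0.028,0,0,0,-8],[0.06,-0.056,0,0,0,-16],[0.09,-0.085,0,0,0,-24],[0.12,-0.113,0,0,0,-32],[0.15,-0.141,0,0,0,-40],[0.18,-0.17,0,0,0,-48],[0.21,-0.198,0,0,0,-56],[0.24,-0.226,0,0,0,-64]]' 0 40
cat > go.py <<'E'
import sys
from h import *
# target xyz, yaw -> tool-frame delta from the measured pose
s=env.get_state(); T=rot(s['orientation']); t=np.array(list(map(float,sys.argv[1:4])))
q=R.from_euler('ZX',[float(sys.argv[4]),180],degrees=True)
print('clock %.2f'%s['clock'],'tcp',s['tcp_pos'].round(4),'F',s['wrist_force'].round(1),'gap',round(float(s['finger_gap']),3),'j',s['joint_pos'].round(2))
print('shift',T.inv().apply(t-s['tcp_pos']).round(4),'turn',np.degrees((T.inv()*q).as_rotvec()).round(1))
E
python3 go.py .583 .143 .15 187.9
```

```text
clock: 0.9
tcp_pos: [0.3203, -0.2759, 0.2311]
orientation: [-0.0, 0.772, 0.635, 0.0]
wrist_force: [0.6, -0.4, 1.2]
finger_gap: -0.0001
clock 0.90 tcp [ 0.3203 -0.2759  0.2311] F [ 0.6 -0.4  1.2] gap -0.0 j [-0.9   0.02 -0.31  1.24  0.    0.86]
shift [0.4618 0.1767 0.0812] turn [   0.    -0.  -109.1]
```

```bash
python3 -m creep '[[0.038,0.015,0,0,0,-8],[0.077,0.029,0,0,0,-16],[0.115,0.044,0,0,0,-24],[0.154,0.059,0,0,0,-32],[0.192,0.074,0,0,0,-40],[0.23,0.088,0,0,0,-48],[0.269,0.103,0,0,0,-56],[0.308,0.118,0,0,0,-64]]'
python3 go.py .583 .143 .15 187.9
```

```text
clock: 1.7
tcp_pos: [0.4972, 0.0025, 0.231]
orientation: [-0.0, 0.318, 0.948, -0.0]
wrist_force: [0.5, -1.1, 0.4]
finger_gap: 0.0002
clock 1.70 tcp [0.4972 0.0025 0.231 ] F [ 0.5 -1.1  0.4] gap 0.0 j [-0.16  0.16 -0.15  1.26 -0.    0.49]
shift [0.0163 0.1638 0.0809] turn [ -0.  -0. -45.]
```

```bash
python3 -m creep '[[0.003,0.03,0.01,0,0,-8],[0.006,0.06,0.025,0,0,-16],[0.009,0.09,0.045,0,0,-24],[0.012,0.12,0.065,0,0,-32],[0.015,0.15,0.081,0,0,-40],[0.0163,0.1638,0.081,0,0,-45],[0.0163,0.1638,0.081,0,0,-45],[0.0163,0.1638,0.081,0,0,-45]]'
python3 go.py .583 .143 .08 187.9
python3 - <<'E'
from h import *
im,d,P=cloud('top'); w,_,_=cloud('wrist'); cv2.imwrite('pics/a.png',np.hstack([im[120:330,100:380],cv2.resize(w,(280,210))]).repeat(1,0))
E
```

```text
clock: 2.5
tcp_pos: [0.583, 0.1406, 0.1499]
orientation: [-0.001, -0.065, 0.998, -0.0]
wrist_force: [-0.2, -1.0, -0.1]
finger_gap: 0.0
clock 2.50 tcp [0.583  0.1406 0.1499] F [-0.2 -1.  -0.1] gap 0.0 j [ 0.1   0.4  -0.04  1.14 -0.   -0.03]
shift [-0.0003  0.0024  0.0699] turn [-0.  -0.1 -0.5]
```

View pics/a.png

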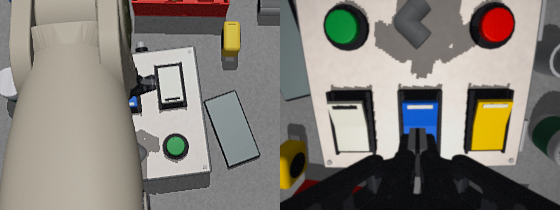

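The wrist view shows the shut fingertips centred on the blue rocker's raised half, with white to the left and yellow to the right in this flipped view. I'll press down now.

```bash
python3 -m creep '[[0,0.002,0.02,0,0,0],[0,0.002,0.04,0,0,0],[0,0.002,0.052,0,0,0],[0,0.002,0.06,0,0,0],[0,0.002,0.066,0,0,0],[0,0.002,0.070,0,0,0],[0,0.002,0.072,0,0,0],[0,0.002,0.073,0,0,0]]'
python3 go.py .583 .143 .078 187.9
```

```text
clock: 3.4
tcp_pos: [0.5833, 0.1425, 0.078]
orientation: [0.0, -0.066, 0.998, -0.0]
wrist_force: [-2.9, -1.8, 9.5]
finger_gap: 0.0002
clock 3.40 tcp [0.5833 0.1425 0.078 ] F [-2.9 -1.8  9.5] gap 0.0 j [ 0.11  0.45 -0.14  0.98 -0.   -0.03]
shift [ 0.0002  0.0006 -0.    ] turn [-0.   0.  -0.4]
```

```bash
python3 -m creep '[[0,0,0.001,0,0,0],[0,0,0.002,0,0,0],[0,0,0.002,0,0,0],[0,0,0.002,0,0,0],[0,0,0.002,0,0,0],[0,0,0.002,0,0,0],[0,0,0.002,0,0,0],[0,0,0.002,0,0,0]]'
python3 -m creep '[[0,0,-0.01,0,0,0],[0,0,-0.03,0,0,0],[0,0,-0.05,0,0,0],[0,0,-0.062,0,0,0],[0,0,-0.062,0,0,0],[0,0,-0.062,0,0,0],[0,0,-0.062,0,0,0],[0,0,-0.062,0,0,0]]'
python3 go.py .571 .2322 .14 187.9
python3 - <<'E'
from h import *
w,_,P=cloud('wrist'); cv2.imwrite('pics/b.png',w); np.savez('w1',im=w,P=P)
E
```

```text
clock: 4.2
tcp_pos: [0.5833, 0.1425, 0.0779]
orientation: [0.001, -0.066, 0.998, -0.0]
wrist_force: [-5.9, -2.7, 16.2]
finger_gap: 0.0002
clock: 5.0
tcp_pos: [0.5825, 0.1426, 0.1361]
orientation: [-0.001, -0.066, 0.998, -0.0]
wrist_force: [-0.4, 0.4, -0.6]
finger_gap: 0.0001
clock 5.00 tcp [0.5825 0.1426 0.1361] F [-0.4  0.4 -0.6] gap 0.0 j [ 0.11  0.4  -0.06  1.11 -0.   -0.03]
shift [-0.0004  0.0903 -0.0039] turn [-0.  -0.1 -0.4]
```

View pics/b.png

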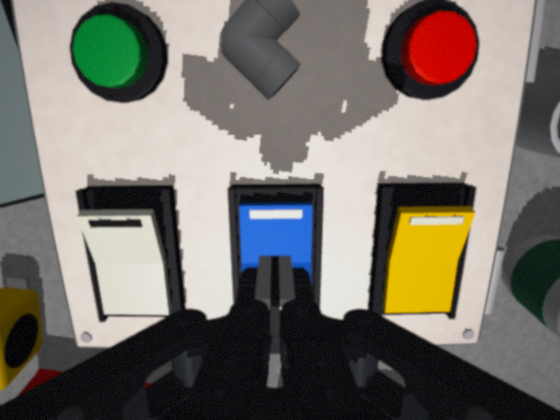

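The blue rocker now lies level (end stripe at (276,213)), and yellow is still raised (stripe at (437,220)). The force rose to 16 N with z stuck at 0.078, so blue was on its stop.

```bash
python3 - <<'E'
import numpy as np
P=np.load('w1.npz')['P']
for n,u,v in[('blue',276,228),('yellow',435,232),('white',125,235)]: print(n,np.median(P[v-3:v+4,u-5:u+6].reshape(-1,3),0).round(4))
E
python3 -m creep '[[0,0.03,0,0,0,0],[0,0.06,0,0,0,0],[0,0.09,0,0,0,0],[0,0.09,0,0,0,0],[0,0.09,0,0,0,0],[0,0.09,0,0,0,0],[0,0.09,0,0,0,0],[0,0.09,0,0,0,0]]'
python3 go.py .571 .2322 .08 187.9
```

```text
blue [0.5841 0.143  0.0776]
yellow [0.5722 0.2334 0.0844]
white [0.597  0.0573 0.0844]
clock: 5.85
tcp_pos: [0.5716, 0.231, 0.1372]
orientation: [-0.0, -0.065, 0.998, -0.0]
wrist_force: [-0.1, -0.1, -0.5]
finger_gap: -0.0
clock 5.85 tcp [0.5716 0.231  0.1372] F [-0.1 -0.1 -0.5] gap -0.0 j [ 0.25  0.43 -0.01  1.13 -0.    0.12]
shift [0.0004 0.0013 0.0572] turn [-0.  -0.  -0.4]
```

```bash
python3 -m creep '[[0,0.001,0.02,0,0,0],[0,0.001,0.037,0,0,0],[0,0.001,0.045,0,0,0],[0,0.001,0.052,0,0,0],[0,0.001,0.057,0,0,0],[0,0.001,0.060,0,0,0],[0,0.001,0.062,0,0,0],[0,0.001,0.063,0,0,0]]'
python3 go.py .571 .2322 .078 187.9
```

```text
clock: 6.65
tcp_pos: [0.5713, 0.2327, 0.0778]
orientation: [0.001, -0.066, 0.998, -0.0]
wrist_force: [-10.0, -4.5, 25.9]
finger_gap: 0.0002
clock 6.65 tcp [0.5713 0.2327 0.0778] F [-10.   -4.5  25.9] gap 0.0 j [ 0.26  0.47 -0.1   0.99 -0.    0.13]
shift [ 0.0004 -0.0005 -0.0002] turn [-0.   0.1 -0.4]
```

```bash
python3 -m creep '[[0,0,0,0,0,0],[0,0,-0.01,0,0,0],[0,0,-0.03,0,0,0],[0,0,-0.05,0,0,0],[0,0,-0.066,0,0,0],[0,0,-0.066,0,0,0],[0,0,-0.066,0,0,0],[0,0,-0.066,0,0,0]]'
python3 go.py .498 .0454 .14 187.9
```

```text
clock: 7.45
tcp_pos: [0.5707, 0.2328, 0.1392]
orientation: [-0.001, -0.066, 0.998, -0.0]
wrist_force: [-0.4, 0.2, -0.1]
finger_gap: -0.0002
clock 7.45 tcp [0.5707 0.2328 0.1392] F [-0.4  0.2 -0.1] gap -0.0 j [ 0.26  0.43 -0.01  1.13 -0.    0.13]
shift [ 0.0967 -0.1763 -0.0007] turn [-0.  -0.1 -0.4]
```

```bash
python3 -m creep '[[0.019,-0.035,0,0,0,0],[0.038,-0.07,0,0,0,0],[0.058,-0.105,0,0,0,0],[0.077,-0.14,0,0,0,0],[0.0967,-0.176,0,0,0,0],[0.0967,-0.176,0,0,0,0],[0.0967,-0.176,0,0,0,0],[0.0967,-0.176,0,0,0,0]]'
python3 go.py .498 .0454 .08 187.9
python3 - <<'E'
from h import *
w,_,P=cloud('wrist'); im,_,Q=cloud('scene'); cv2.imwrite('pics/c.png',np.hstack([w[:,::1],im[150:360,160:440].repeat(2,0).repeat(2,1)[:, :]])[:, ::1]); cv2.imwrite('pics/c.png',cv2.resize(cv2.imread('pics/c.png'),(800,300)))
E
```

```text
clock: 8.25
tcp_pos: [0.4986, 0.0463, 0.1398]
orientation: [-0.0, -0.066, 0.998, 0.0]
wrist_force: [0.3, -0.6, 0.3]
finger_gap: 0.0001
clock 8.25 tcp [0.4986 0.0463 0.1398] F [ 0.3 -0.6  0.3] gap 0.0 j [-0.07  0.22 -0.31  1.04  0.   -0.2 ]
shift [ 0.0007 -0.0008  0.0598] turn [ 0.  -0.  -0.3]
```

View pics/c.png

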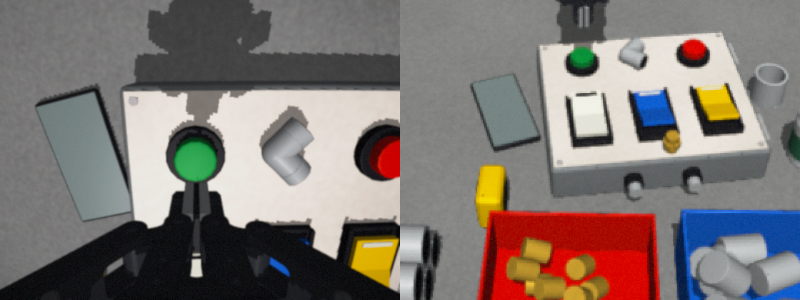

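Blue and yellow are both level and white is still raised. The fingertips are lined up on the green button (wrist view, (195,160)), and the elbow, nipple and the rest haven't moved. Next I'll press green.

```bash
python3 -m creep '[[0,-0.001,0.02,0,0,0],[0,-0.001,0.04,0,0,0],[0,-0.001,0.052,0,0,0],[0,-0.001,0.06,0,0,0],[0,-0.001,0.065,0,0,0],[0,-0.001,0.069,0,0,0],[0,-0.001,0.070,0,0,0],[0,-0.001,0.071,0,0,0]]'
python3 go.py .498 .0454 .072 187.9
```

```text
clock: 9.15
tcp_pos: [0.4984, 0.0457, 0.0752]
orientation: [0.001, -0.066, 0.998, 0.0]
wrist_force: [-20.6, 3.0, 56.0]
finger_gap: 0.0
clock 9.15 tcp [0.4984 0.0457 0.0752] F [-20.6   3.   56. ] gap 0.0 j [-0.07  0.28 -0.41  0.88  0.   -0.2 ]
shift [ 0.0004 -0.0002  0.0032] turn [ 0.   0.1 -0.3]
```

Green stopped hard at z=0.0752 with 56 N, higher than the expected 0.072. I need to know whether that is the button's own stop or the collar, so I'll back off gently and read the spring force.

```bash
python3 -m creep '[[0,0,-0.004,0,0,0],[0,0,-0.008,0,0,0],[0,0,-0.012,0,0,0],[0,0,-0.0125,0,0,0],[0,0,-0.0125,0,0,0],[0,0,-0.0125,0,0,0],[0,0,-0.0125,0,0,0],[0,0,-0.0125,0,0,0]]'
python3 - <<'E'
from h import *
F=[];z=[]
for i in range(4):
    P=cloud('wrist' if i else 'scene'); s=env.get_state(); F.append(s['wrist_force']); z.append(s['tcp_pos'][2])
    if i==0: im=P[0]
print(np.mean(F,0).round(2),np.round(z,4))
w,_,W=P; cv2.imwrite('pics/d.png',np.hstack([cv2.resize(w[60:340,100:460],(480,373)),cv2.resize(im[160:230,260:330],(320,373),interpolation=2)]))
h=cv2.cvtColor(w,cv2.COLOR_BGR2HSV); m=(cv2.inRange(h,(55,100,40),(90,255,255))>0); print('green z pct',np.percentile(W[m][:,2],[5,25,50,75,95]).round(4))
E
```

```text
clock: 9.95
tcp_pos: [0.4992, 0.0447, 0.0818]
orientation: [0.0, -0.066, 0.998, -0.0]
wrist_force: [2.3, 1.0, 3.4]
finger_gap: 0.0001
[1.56 0.57 2.92] [0.0818 0.0818 0.0818 0.0819]
green z pct [0.0733 0.0796 0.0808 0.0814 0.0822]
```

View pics/d.png

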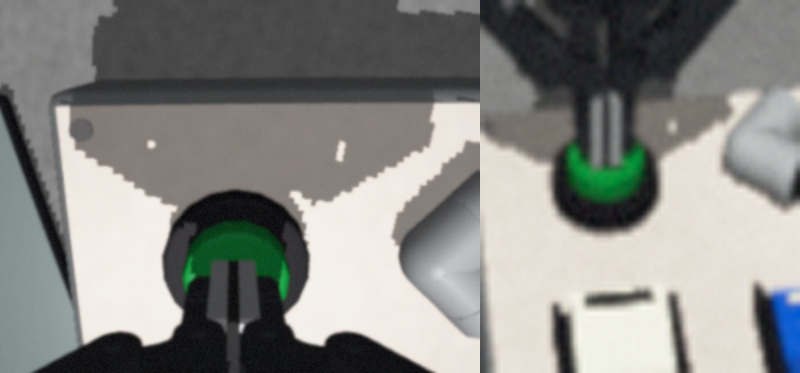

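At z=0.0818 the force is still about 3 N, i.e. spring contact. So the released top is at about 0.083, and 0.0752 was the button's own bottom stop. The pictures show the fingers wholly on the green cap. I'll press again more gently and hold.

```bash
python3 -m creep '[[0,0.0,0.003,0,0,0],[0,0,0.006,0,0,0],[0,0,0.008,0,0,0],[0,0,0.009,0,0,0],[0,0,0.009,0,0,0],[0,0,0.009,0,0,0],[0,0,0.009,0,0,0],[0,0,0.009,0,0,0]]'
python3 - <<'E'
from h import *
im,_,_=cloud('scene'); s=env.get_state(); print(s['clock'],s['tcp_pos'].round(4),s['wrist_force'].round(1))
cv2.imwrite('pics/e.png',cv2.resize(im[140:320,190:480],(725,450)))
E
```

```text
clock: 10.95
tcp_pos: [0.4992, 0.0446, 0.0757]
orientation: [0.001, -0.066, 0.998, -0.001]
wrist_force: [-6.2, -0.4, 26.8]
finger_gap: 0.0004
11.0 [0.4992 0.0446 0.0757] [-6.6  0.2 27.5]
```

View pics/e.png

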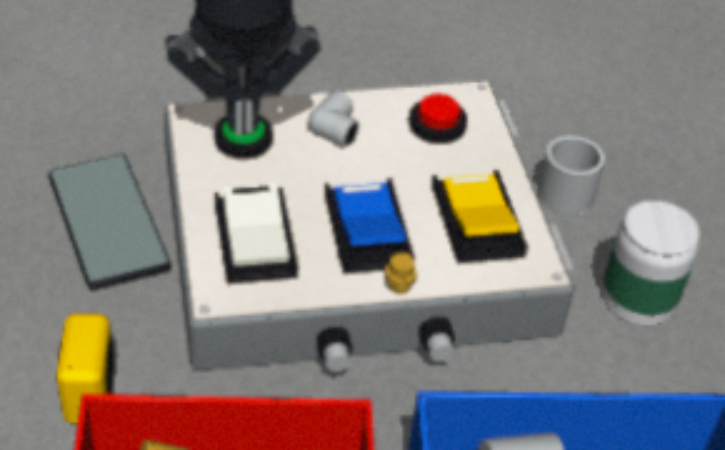

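The picture shows green held down at (243,130), clearly lower than red at (438,112). Blue and yellow are tipped on, white is off, and nothing loose has moved. Handing in.

```bash
python3 -c "
from workcell import env
print(env.hand_in())"
```

```text
the job is handed in; nothing more can be done
None
```

I switched on the blue rocker, then the yellow, then pressed the green button and handed in at about 11 s with the shut fingertips still holding it down. The hand-in gave no verdict.

**Rockers:** Both stopped hard at z ≈ 0.078 m, which is the "fully on" height, under 16 N for blue and 26 N for yellow. The last picture shows both switched on. The white rocker is still raised.

**Green button:** The fingers hold it at z = 0.0757 m with about 27 N. The fingers met the stop about 3 mm higher than the 0.072 m I expected, and that first press reached 56 N at the wrist. This is below the 120 N wrist limit, and it was the fingertips pressing, not the gripper body.

**Check on that stop:** I backed off and still read about 3 N of spring force at 0.082 m. I take this to mean the released top is near 0.083 m, as the top camera also measured. That puts the button about 7–8 mm down, but I inferred that depth and did not measure it directly.

**Everything else:** The red button is up in the last picture. By eye, none of the loose things has moved, though I did not measure their positions again.

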